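# Shut and latch the gate of the cover bay

### The arm

A 6-joint arm with a two-finger parallel gripper is mounted at the origin on the work surface. World frame = base frame: x ahead of the robot, y to its left, z up, the work surface at z = 0. Lengths are in m, angles in degrees, forces in N, time in s.
With the tool pointing down it reaches from about 0.4 to 0.825 m from the base axis. Payload 7 kg.
Tool frame: the origin (TCP) lies at the very end of the fingers, on their centre line; the grasp point (between the pads) lies 19 mm behind it; x points along the fingers, z is the direction in which the jaws open and shut, and the axes are right-handed (so a half turn about x gives the same grasp; the last joint's range is limited). The gripper opens to 88 mm and grips with 3 to 60 N. Pads are 19 mm wide; open, the fingers measure 130 mm over their backs; the gripper's body (78 mm by 193 mm) begins 47 mm behind the grasp point.
Start: joints at [82.111, 20.546, 0.682, 0, -70.136, -16.507], TCP at [0.279, 0.615, 0.227] pointing down, gripper open.
Joint ranges: [-176.03, 176.03], [-82.01, 121.73], [-58.28, 71.71], [-173.87, 95.51], [-174.79, -0.11], [-173.66, 173.66]. Speed limits (degrees/s): [136.94, 136.94, 172.46, 180, 180, 180].

### API

Orientations are given as [roll, pitch, yaw] about the fixed x, y, z axes, in that order (R = Rz(yaw) Ry(pitch) Rx(roll)).
In Python, from plant import * gives the robot as it stands.
- The arm moves only by the tool arm_command, never from a script. Its argument "commands" is one flat list of numbers, 5 for each row, row after row: the shift along the tool's x, y, z in mm, then the turn about the tool's x in degrees, then the opening in per cent of the stroke, from 0 (shut) to 100 (fully open). A call has 1 to 5 rows; each row shifts and turns the pose as measured when the row begins, along the tool's axes as they then stand; what a row does not reach is not made up. A row lasts 1/8 s, in which the tool goes at most 62.5 mm and 10.7 degrees, less where a joint would pass 70% of its speed; a pose out of reach is approached as far as the arm can. A call is refused whole if a number of a shift passes 62.5 or a number of a turn 10.7, either way. A call with a gripper value outside its range is refused whole. The fingers move at their own pace and stop on an object; the grip force is fixed at half the most. Time passes only in rows, so rows that do not move let the fingers close. It gives the time, the measured TCP pose, the force and the opening at its end, in the units of the state.
- get_obs(): the state, without advancing time (a new reading comes with each control period).
- snapshot(name): name is "side" or "top" or "wrist"; returns a dict with "frame" (480x640x3 uint8, blue, green, red), "fov_y" (degrees; the focal length in pixels is half the picture's height over the tangent of half this angle, whatever the lens; pixels are square), "cx", "cy" (the principal point, pixels), "world_to_cam" (4x4, takes a point from world to camera coordinates). Camera axes: x right, y up, looking along -z (the intrinsics and any distortion apply to the point x, -y, -z); pixel columns grow to the right and rows downward; lengths in m; the calibration is good to about 2 mm. A picture is of the moment at which its call begins. There is no depth.
- close_job(): hands the job in, once; it reports no verdict.
The state is a dict: "clock": time; "joint_pos": joint angles; "qvel": joint speeds; "tau": joint torques, N m; "tool_pos": TCP position; "orientation": TCP orientation; "force": force on the tool from outside, world axes, zero at the start; "moment": the same for the moment, N m; "opening": finger opening in m.
Only numpy, scipy, OpenCV 4.12 (cv2) and the standard library are available. Lean on these libraries where they do the work, as an engineer would, in place of code of your own. Each camera call takes 0.05 s, during which the arm holds its last target. There are 200 camera calls.

### The job

Two small gated bays stand on the bench with their gates ajar. Close the gate of the bay in which the aluminium register cover stands: lift its latch bar by the red ball knob so that it clears the yellow-lipped catch, swing the gate shut, let the bar drop back down behind the lip, and let go. Leave the other bay's gate as it is.

Things in the scene. Friction and masses are not known exactly. Their poses are not given: they have to be found in the camera images.
- cover_knob (a point): Centre of the 24 mm red ball knob on the latch bar (10 mm round steel) of the bay holding the aluminium cover (arched plate 80 x 90 x 12 mm, upright in a clip). Bar down: 149 mm above the bench, 34 mm above the bar's axis, 135 mm from the gate's hinge line, 95 mm from and level with the bar's pivot, which is on the gate 40 mm from the hinge line. Grip it at any yaw; 25 mm free around.
- cover_hinge (a point): That gate's vertical hinge line, at bench height. Frame: z up, -x out of the bay's front (towards the robot), shut gate and bar run along -y (bar to 205 mm). Catch at 190 mm: slot open upward, yellow front lip 6 mm thick, top 126 mm above the bench, 16 mm above the lowered bar's underside; 15 mm between lip and bar when shut; back stop behind.
- cover_gate (a joint): Angle of that gate, rad: 0 fully shut (firm stop), growing to 1.5 as it swings out of the bay (clockwise seen from above); starts at 0.45 to 0.95. Light friction, stays where left. With the bar down, the catch's lip stops it at about 0.16.
- cover_bar (a joint): Angle of that latch bar in the plane of the gate, rad: 0 down and level, growing as its free end is lifted (to 0.8); falls back by its own weight (0.14 kg). It clears the lip above about 0.11; lifted to 0.3, the knob has risen 28 mm and moved 4 mm towards the hinge line.
- vent_knob (a point): Centre of the same red ball knob on the other bay, which holds the brass vent; its gate stays as it is.

How it is judged:
By the outcome, as a careful person would: the job done as asked, in the order asked, and still so for the second after the job is handed in, with the robot touching nothing.
It also fails if it takes over 38 s, if anything falls off the work surface, if the arm or the gripper's body presses on something with over 40 N, if the wrist force passes 120 N, or if a joint passes its speed limit or range.

## Working session

There is one attempt and no reset: what is moved stays moved. The work goes in short steps, Python scripts to look and compute and a tool call to move; the robot and the scene stay as the last step left them, time stands still between calls to the robot, and variables do not carry over. Pictures are saved under pics/ and viewed, about 8 in all and at most 12, crops included, and the job is handed in when it is done.

Besides the shell and the picture viewer there is one more tool, called after "Emit:" as name(argument=value, ...) on one line, values as JSON. arm_command: Moves the arm, as the interface text tells. Its arguments: {"type":"object","properties":{"commands":{"type":"array"}},"required":["commands"]}

```bash
mkdir -p pics
cat > h.py <<'E'
from plant import *
import numpy as np, cv2
def snap(n,fn):
    s=snapshot(n); cv2.imwrite('pics/'+fn+'.png',s['frame']); np.save('pics/'+fn+'.npy',s,allow_pickle=True); return s
def cam(s):
    f=240/np.tan(np.radians(s['fov_y'])/2); W=np.array(s['world_to_cam']); return f,W
def ray(s,u,v):
    f,W=cam(s); d=np.array([(u-s['cx'])/f,-(v-s['cy'])/f,-1]); R=W[:3,:3]
    return -R.T@W[:3,3], R.T@d
def onz(s,u,v,z):
    o,d=ray(s,u,v); return o+d*(z-o[2])/d[2]
def proj(s,p):
    f,W=cam(s); c=W[:3,:3]@np.array(p)+W[:3,3]; return s['cx']+f*c[0]/-c[2], s['cy']-f*c[1]/-c[2]
def tri(s1,p1,s2,p2):
    A=[];b=[]
    for s,p in((s1,p1),(s2,p2)):
        o,d=ray(s,*p); d/=np.linalg.norm(d); P=np.eye(3)-np.outer(d,d); A.append(P); b.append(P@o)
    x=np.linalg.lstsq(np.vstack(A),np.hstack(b),rcond=None)[0]
    return x,[np.linalg.norm(a@x-c) for a,c in zip(A,b)]
def reds(s):
    h=cv2.cvtColor(s['frame'],cv2.COLOR_BGR2HSV)
    m=(((h[...,0]<8)|(h[...,0]>172))&(h[...,1]>150)&(h[...,2]>60)).astype(np.uint8)
    n,l,st,c=cv2.connectedComponentsWithStats(m)
    return [(c[i].round(1).tolist(),st[i].tolist()) for i in range(1,n) if st[i][4]>15]
E
python3 - <<'E'
from h import *
S={}
for n in("side","top","wrist"):
    s=S[n]=snap(n,n+'1'); print(n,[k for k in s if k not in('frame',)],s['fov_y'],s['cx'],s['cy'],reds(s))
    o,d=ray(s,s['cx'],s['cy']);print(o,d)
cv2.imwrite('pics/both.png',cv2.resize(np.vstack([S['side']['frame'],S['top']['frame']]),None,fx=.62,fy=.62))
print(get_obs())
E
```

```text
side ['fov_y', 'cx', 'cy', 'world_to_cam'] 51.29760457888199 328.41557538382057 243.82330213604243 [([218.4, 70.5], [191, 44, 55, 55, 1765]), ([243.3, 190.2], [237, 184, 14, 13, 130]), ([331.9, 334.8], [324, 326, 17, 18, 247])]
[ 0.37972064 -0.44239721  0.74298299] [ 0.28031554  0.57916958 -0.76549709]
top ['fov_y', 'cx', 'cy', 'world_to_cam'] 46.36751573272936 314.0544885797781 237.6294083098292 [([400.8, 262.3], [394, 256, 14, 14, 146]), ([213.3, 273.6], [207, 267, 13, 14, 142])]
[0.42951193 0.01391915 1.09244819] [ 0.15510979 -0.01065634 -0.98783976]
wrist ['fov_y', 'cx', 'cy', 'world_to_cam'] 60.47365436096306 324.1841056157646 238.3521163669577 []
[0.33863373 0.58647144 0.38466007] [-0.22875578  0.10055736 -0.96827631]
{'clock': 0.15, 'joint_pos': array([ 8.21105384e+01,  2.05797174e+01,  6.44500692e-01, -1.54535731e-02,
       -7.01357234e+01, -1.65073358e+01]), 'qvel': array([ 0.02167557, -0.07177511,  0.05954713,  0.03483712, -0.02123676,
        0.03630049]), 'tau': array([-1.30072534e-03, -5.83271563e+01,  2.93289560e+01,  7.00117618e+00,
        8.77753511e-03, -1.11641507e-04]), 'tool_pos': array([0.27867132, 0.61436745, 0.22585112]), 'orientation': array([   4.93406407,   89.92758692, -109.46799327]), 'force': array([0.15063715, 0.66105947, 0.164325  ]), 'moment': array([ 0.01083518, -0.0573277 ,  0.00020426]), 'opening': 0.0875570465641081}
```

View pics/side1.png

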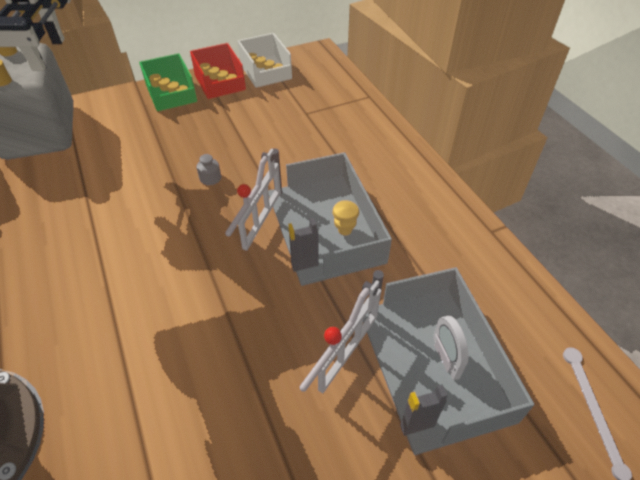

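View pics/top1.png

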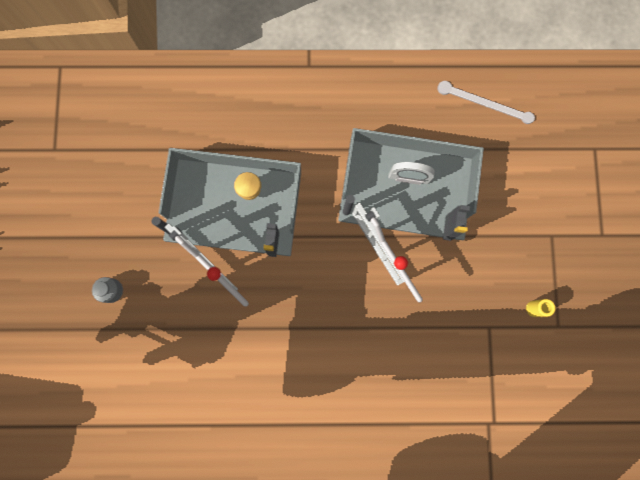

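Top view: the right-hand bay (hinge post ~(348,208), knob (401,262), yellow lip ~(461,230)) holds the grey arched cover at (411,173). The left bay holds the round brass vent at (247,185). The side view agrees: cover bay knob (332,335), lip (414,400).

Run:
```python
from h import *
a=np.load('pics/side1.npy',allow_pickle=True).item(); t=np.load('pics/top1.npy',allow_pickle=True).item()
k,e=tri(t,(400.8,262.3),a,(331.9,334.8)); print('knob',k,e)
print('vent',tri(t,(213.3,273.6),a,(243.3,190.2)))
for s,b in((t,(430,215,490,245)),(a,(390,380,450,420))):
    h=cv2.cvtColor(s['frame'],cv2.COLOR_BGR2HSV); m=((abs(h[...,0].astype(int)-27)<6)&(h[...,1]>180)&(h[...,2]>120))
    y,x=np.nonzero(m[b[1]:b[3],b[0]:b[2]]); print(len(x),x.mean()+b[0],y.mean()+b[1],x.min()+b[0],x.max()+b[0],y.min()+b[1],y.max()+b[1])
T=cv2.resize(t['frame'][180:310,320:500],None,fx=4.4,fy=4.4,interpolation=2)
S=cv2.resize(a['frame'][255:455,290:460],None,fx=3,fy=3,interpolation=2)
cv2.imwrite('pics/cT.png',T);cv2.imwrite('pics/cS.png',S)
```

```text
knob [ 0.5332395  -0.14211063  0.15332433] [np.float64(0.000945544575914743), np.float64(0.0009455445759147388)]
vent (array([0.5164257 , 0.17358274, 0.15081962]), [np.float64(0.0005071488008096677), np.float64(0.0005071488008102624)])<stdin>:7: RuntimeWarning: Mean of empty slice.
  ret = ret.dtype.type(ret / rcount)
Traceback (most recent call last):
ValueError: zero-size array to reduction operation minimum which has no identity
```

Run:
```python
from h import *
a=np.load('pics/side1.npy',allow_pickle=True).item(); t=np.load('pics/top1.npy',allow_pickle=True).item()
P=[]
for s,b in((t,(445,215,480,245)),(a,(395,385,450,420))):
    h=cv2.cvtColor(s['frame'],cv2.COLOR_BGR2HSV); m=((abs(h[...,0].astype(int)-24)<7)&(h[...,1]>170)&(h[...,2]>130))[b[1]:b[3],b[0]:b[2]]
    y,x=np.nonzero(m); print(len(x))
    if len(x): P.append((x.mean()+b[0],y.mean()+b[1])); print(P[-1],x.min()+b[0],x.max()+b[0],y.min()+b[1],y.max()+b[1])
if len(P)==2: print(tri(t,P[0],a,P[1]), onz(t,*P[0],.126))
T=cv2.resize(t['frame'][180:310,320:500],None,fx=4.4,fy=4.4,interpolation=2)
S=cv2.resize(a['frame'][255:455,290:460],None,fx=3,fy=3,interpolation=2)
S=np.vstack([S]);cv2.imwrite('pics/cT.png',T);cv2.imwrite('pics/cS.png',S)
```

```text
49
(np.float64(460.7755102040816), np.float64(229.10204081632654)) 455 466 227 231
113
(np.float64(413.1858407079646), np.float64(400.9911504424779)) 409 418 393 409
(array([ 0.59592387, -0.25601772,  0.11798153]), [np.float64(0.0007091685651742631), np.float64(0.00070916856517469)]) [ 0.59523741 -0.25403972  0.126     ]
```

View pics/cT.png

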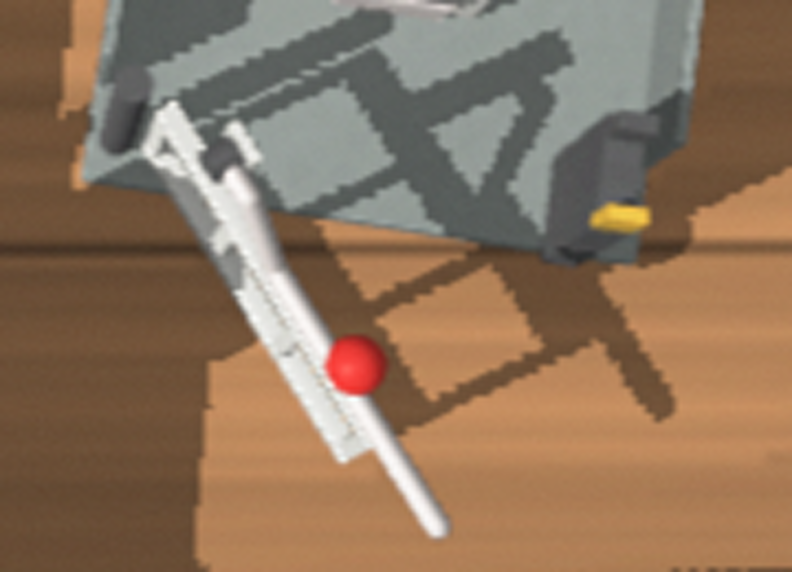

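View pics/cS.png

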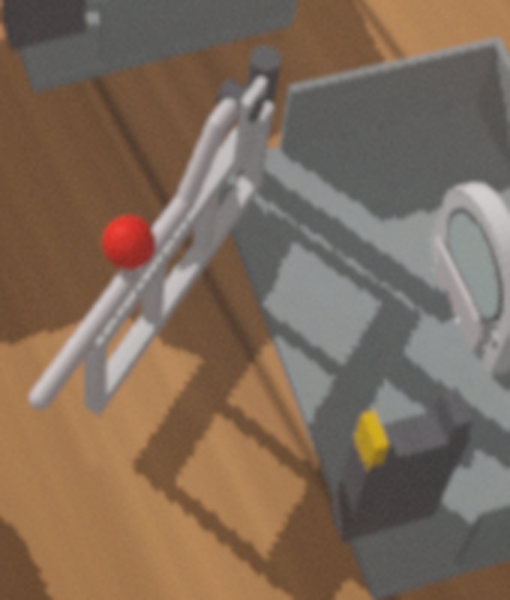

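Run:
```python
from h import *
a=np.load('pics/side1.npy',allow_pickle=True).item(); t=np.load('pics/top1.npy',allow_pickle=True).item()
h,e=tri(t,(320+135/4.4,180+80/4.4),a,(290+265/3,255+57/3)); print('post top',h,e)
end,e=tri(t,(320+440/4.4,180+528/4.4),a,(290+40/3,255+398/3)); print('bar end',end,e)
k=np.array([.5332,-.1421,.150]); lip=np.array([.5952,-.254,.126])
for n,p in(('knob',k),('end',end),('lip',lip)):
    d=(p-h)[:2]; print(n,np.linalg.norm(d),np.degrees(np.arctan2(d[1],d[0])))
```

```text
post top [ 0.65111899 -0.0615387   0.12429594] [np.float64(0.0007891163768661785), np.float64(0.0007891163768660839)]
bar end [ 0.47282203 -0.17952495  0.11872997] [np.float64(0.0006029055764115768), np.float64(0.0006029055764110372)]
knob 0.14281110418601725 -145.65942913482968
end 0.21380028522871425 -146.50579865830585
lip 0.2004202687066575 -106.20104839819774
```

```bash
cat >> h.py <<'E'
from scipy.optimize import least_squares
def hinge(k,lip,end=None):
    r=least_squares(lambda h:[np.hypot(*(h-k[:2]))-.135,np.hypot(*(h-lip[:2]))-.1914],[.65,-.06]); h=r.x
    sh=np.arctan2(*(lip[:2]-h)[::-1])+np.arctan2(.023,.190); g=np.arctan2(*(k[:2]-h)[::-1])
    return h,sh,g
E
python3 - <<'E'
from h import *
h,s,g=hinge(np.array([.5332,-.1421]),np.array([.5952,-.254]))
print(h,np.degrees([s,g]),s-g)
for th in(0,.2,.3): 
  for r in (.135,.131): print(th,h+r*np.array([np.cos(s-th),np.sin(s-th)]))
o=get_obs();print(o['tool_pos'],o['orientation'])
from scipy.spatial.transform import Rotation as R
print(R.from_euler('xyz',o['orientation'],degrees=True).as_matrix().round(3))
E
```

```text
[ 0.64720846 -0.06980152] [ -98.86481216 -147.61916877] 0.850924047547734
0 [ 0.62640448 -0.2031889 ]
0 [ 0.62702089 -0.19923669]
0.2 [ 0.60031919 -0.19639692]
0.2 [ 0.6017085  -0.19264595]
0.3 [ 0.58791499 -0.19108336]
0.3 [ 0.58967183 -0.18748982]
[0.27867132 0.61436745 0.22585112] [   4.93406407   89.92758692 -109.46799327]
[[-0.     0.911 -0.413]
 [-0.001 -0.413 -0.911]
 [-1.     0.     0.001]]
```

```bash
cat > plan.py <<'E'
from h import *
from scipy.spatial.transform import Rotation as R
def plan(wp,grip):
    """wp: list of (x,y,z,yaw of tool z deg) one per row; prints the rows in tool axes"""
    o=get_obs(); p=o['tool_pos'].copy(); M=R.from_euler('xyz',o['orientation'],degrees=True).as_matrix()
    yaw=np.degrees(np.arctan2(M[1,2],M[0,2])); print('t',o['clock'],'p',p.round(4),'yaw',yaw.round(1),'F',o['force'].round(1),'op',o['opening'].round(4),'q6',o['joint_pos'].round(0)[-1])
    for w in wp:
        y=np.radians(yaw); z=np.array([np.cos(y),np.sin(y),0]); x=np.array([0,0,-1.]); yv=np.cross(z,x)
        d=np.array(w[:3])-p; dy=(w[3]-yaw+180)%360-180
        print([*(1000*np.array([x@d,yv@d,z@d])).round(0).astype(int).tolist(),round(-dy,1),grip]); p=np.array(w[:3]); yaw=w[3]
def line(tgt,yawt,n,total=None):
    o=get_obs(); M=R.from_euler('xyz',o['orientation'],degrees=True).as_matrix(); y0=np.degrees(np.arctan2(M[1,2],M[0,2])); p=o['tool_pos']
    N=total or n
    dy=yawt-y0
    return [(*(p+(np.array(tgt)-p)*(i+1)/N),y0+dy*(i+1)/N) for i in range(n)]
E
python3 -c "
from plan import *
plan(line([.533,-.142,.225],-238,15),70)"
```

```text
Traceback (most recent call last):
  File "plan.py", line 6, in plan
    yaw=np.degrees(np.arctan2(M[1,2],M[0,2])); print('t',o['clock'],'p',p.round(4),'yaw',yaw.round(1),'F',o['force'].round(1),'op',o['opening'].round(4),'q6',o['joint_pos'].round(0)[-1])
                                                                                                                                   ^^^^^^^^^^^^^^^^^^
AttributeError: 'float' object has no attribute 'round'
```

```bash
sed -i "s/o\['opening'\].round(4)/o['opening']/" plan.py
python3 -c "
from plan import *
plan(line([.533,-.142,.230],-238,15),70)"
```

```text
t 0.15 p [0.2787 0.6144 0.2259] yaw -114.4 F [0.2 0.7 0.2] op 0.0875570465641081 q6 -17.0
[0, 36, 39, np.float64(8.2), 70]
[0, 41, 33, np.float64(8.2), 70]
[0, 46, 27, np.float64(8.2), 70]
[0, 49, 20, np.float64(8.2), 70]
[0, 52, 13, np.float64(8.2), 70]
[0, 53, 5, np.float64(8.2), 70]
[0, 53, -2, np.float64(8.2), 70]
[0, 52, -10, np.float64(8.2), 70]
[0, 50, -17, np.float64(8.2), 70]
[0, 47, -24, np.float64(8.2), 70]
[0, 43, -31, np.float64(8.2), 70]
[0, 39, -37, np.float64(8.2), 70]
[0, 33, -42, np.float64(8.2), 70]
[0, 27, -46, np.float64(8.2), 70]
[0, 20, -49, np.float64(8.2), 70]
```

Emit:
arm_command(commands=[0,36,39,8,70,0,41,33,8,70,0,46,27,8,70,0,49,20,8,70,0,52,13,8,70])

```text
clock: 0.78
tool_pos: [0.3639, 0.3577, 0.2233]
orientation: [50.4, 89.7, -105.0]
force: [1.8, 0.8, -0.2]
opening: 0.0616
```

```bash
python3 -c "
from plan import *
plan(line([.533,-.142,.230],-238,5,11),70)"
```

```text
t 0.775 p [0.3639 0.3577 0.2233] yaw -155.4 F [ 1.8  0.8 -0.2] op 0.06159410037943693 q6 -42.0
[-1, 48, 5, np.float64(7.5), 70]
[-1, 48, -1, np.float64(7.5), 70]
[-1, 47, -8, np.float64(7.5), 70]
[-1, 46, -14, np.float64(7.5), 70]
[-1, 44, -20, np.float64(7.5), 70]
```

Emit:
arm_command(commands=[-1,48,5,8,70,-1,48,-1,8,70,-1,47,-8,8,70,-1,46,-14,8,70,-1,44,-20,8,70])

```text
clock: 1.4
tool_pos: [0.4362, 0.1198, 0.2297]
orientation: [95.3, 89.7, -101.4]
force: [0.9, 0.6, -0.0]
opening: 0.0612
```

```bash
python3 -c "
from plan import *
plan(line([.533,-.142,.230],122,5,6),70)"
```

```text
t 1.4 p [0.4362 0.1198 0.2297] yaw 163.3 F [ 0.9  0.6 -0. ] op 0.06124765171751092 q6 -57.0
[0, 37, -28, np.float64(6.9), 70]
[0, 34, -32, np.float64(6.9), 70]
[0, 29, -36, np.float64(6.9), 70]
[0, 25, -39, np.float64(6.9), 70]
[0, 20, -42, np.float64(6.9), 70]
```

Emit:
arm_command(commands=[0,37,-28,7,70,0,34,-32,7,70,0,29,-36,7,70,0,25,-39,7,70,0,20,-42,7,70])

```text
clock: 2.02
tool_pos: [0.5146, -0.1069, 0.2311]
orientation: [153.6, 89.8, -79.3]
force: [0.7, 0.3, -0.1]
opening: 0.0613
```

```bash
python3 -c "
from plan import *
plan(line([.533,-.142,.210],122,2,2),70)"
```

```text
t 2.025 p [ 0.5146 -0.1069  0.2311] yaw 127.1 F [ 0.7  0.3 -0.1] op 0.061264553705280805 q6 -63.0
[11, 3, -20, np.float64(2.6), 70]
[11, 2, -20, np.float64(2.6), 70]
```

Emit:
arm_command(commands=[11,3,-20,3,70,11,2,-20,3,70,0,0,0,0,70])

```text
clock: 2.4
tool_pos: [0.5341, -0.1469, 0.2076]
orientation: [130.0, 89.8, -109.5]
force: [-0.3, 0.4, -1.2]
opening: 0.061
```

Run:
```python
from plan import *
w=snap('wrist','w2'); print(reds(w)); o=get_obs(); print(o['tool_pos'],o['orientation'])
t=snap('top','t2'); print(reds(t)); a=snap('side','s2'); print(reds(a))
for r in reds(w):
    print(onz(w,*r[0],.149))
```

```text
[([333.1, 263.8], [312, 243, 43, 43, 1458])]
[ 0.53407172 -0.14642027  0.20816135] [142.25717437  89.80017014 -97.10352298]
[]
[([218.5, 70.6], [191, 44, 55, 55, 1764]), ([243.2, 189.9], [237, 184, 13, 13, 136]), ([332.2, 335.1], [324, 327, 17, 17, 227])]
[ 0.53349684 -0.14161548  0.149     ]
```

View pics/w2.png

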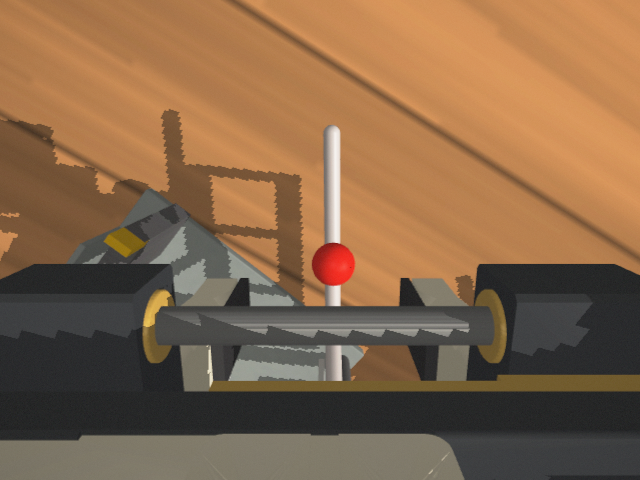

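Wrist view: red knob (333,264) lies between the fingers, with the bar square to the jaw axis. The knob comes out at (.5335,-.1417), which agrees with the first estimate. I'll correct and descend.

```bash
python3 -c "
from plan import *
plan(line([.5335,-.1417,.131],121,3),70)"
```

```text
t 2.55 p [ 0.5344 -0.1456  0.2091] yaw 120.7 F [-0.4  0.7 -0.1] op 0.061444458957716504 q6 -65.0
[26, 0, 1, np.float64(-0.1), 70]
[26, 0, 1, np.float64(-0.1), 70]
[26, 0, 1, np.float64(-0.1), 70]
```

Emit:
arm_command(commands=[26,0,1,0,70,26,0,1,0,70,25,0,1,0,70,0,0,0,0,70])

```text
clock: 3.05
tool_pos: [0.534, -0.1401, 0.134]
orientation: [-142.3, 89.5, -21.2]
force: [0.1, -0.4, 0.0]
opening: 0.0614
```

```bash
python3 -c "
from plan import *
plan(line([.5335,-.1417,.131],121,1),70);print(get_obs()['joint_pos'])"
```

```text
t 3.05 p [ 0.534  -0.1401  0.134 ] yaw 121.1 F [ 0.1 -0.4  0. ] op 0.06136440149355378 q6 -65.0
[3, 1, -1, np.float64(0.1), 70]
[  5.78430178  13.36483577 -22.68826688   0.26716131 -53.52451817
 -64.81749915]
```

Emit:
arm_command(commands=[3,1,-1,0,40,0,0,0,0,0,0,0,0,0,0,0,0,0,0,0])

```text
clock: 3.55
tool_pos: [0.5358, -0.1409, 0.1349]
orientation: [-134.3, 89.2, -13.1]
force: [-0.5, 0.3, -0.8]
opening: 0.0268
```

Run:
```python
from plan import *
o=get_obs();print(o['opening'],o['tool_pos'],o['force'])
a=snap('side','s3'); print(reds(a))
```

```text
0.026794224790689082 [ 0.53583576 -0.14090635  0.1348545 ] [-0.45132668  0.3011503  -0.8479251 ]
[([211.8, 76.9], [191, 48, 54, 51, 1035]), ([243.2, 190.0], [237, 184, 13, 13, 134]), ([325.8, 336.4], [324, 333, 4, 9, 28])]
```

Emit:
arm_command(commands=[0,0,0,0,0,0,0,0,0,0])

```text
clock: 3.85
tool_pos: [0.5359, -0.141, 0.1349]
orientation: [-133.6, 89.2, -12.4]
force: [0.9, 1.0, -0.2]
opening: 0.0222
```

Emit:
arm_command(commands=[-10,-1,0,0,0,-10,-2,0,0,0,-8,-2,0,0,0])

```text
clock: 4.22
tool_pos: [0.5393, -0.1381, 0.1637]
orientation: [-135.2, 89.3, -14.0]
force: [2.1, 0.7, -3.5]
opening: 0.0224
```

Run:
```python
from plan import *
o=get_obs();print(o['opening'],o['tool_pos'],o['force'])
a=snap('side','s4'); print(reds(a)); cv2.imwrite('pics/s4c.png',cv2.resize(a['frame'][180:440,230:500],None,fx=2.2,fy=2.2))
```

```text
0.022434940084605965 [ 0.53926523 -0.13807351  0.16369068] [ 2.14428732  0.74954595 -3.4717344 ]
[([218.3, 70.7], [191, 45, 55, 54, 1764]), ([243.2, 190.0], [237, 184, 13, 13, 134]), ([328.5, 324.5], [326, 318, 9, 13, 33])]
```

View pics/s4c.png

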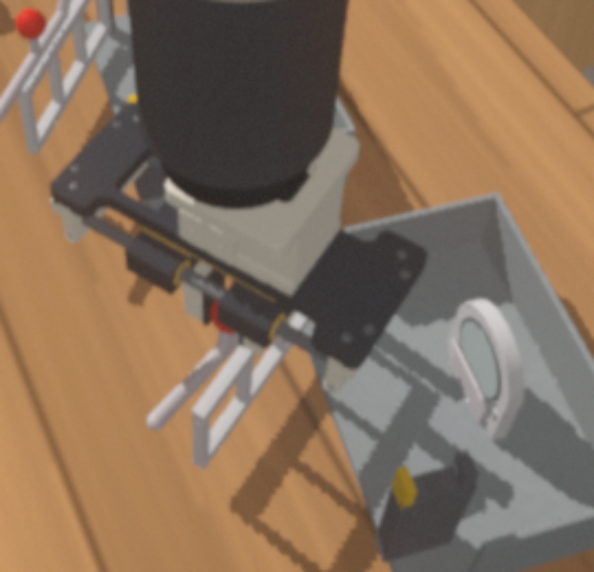

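```bash
cat >> plan.py <<'E'
H=np.array([.6472,-.0698])
def swing(a1,n,z,r=.128,N=None):
    p=get_obs()['tool_pos'][:2]-H; a0=np.degrees(np.arctan2(p[1],p[0])); r0=np.hypot(*p); print('angle',a0.round(1),'r',r0.round(4)); W=[]
    for i in range(n):
        a=a0+(a1-a0)*(i+1)/(N or n); c=np.radians(a); W.append((H[0]+r*np.cos(c),H[1]+r*np.sin(c),z,a+269.0))
    plan(W,0)
E
python3 -c "
from plan import *
swing(-99,5,.164,N=10)"
```

```text
angle -147.5 r 0.1273
t 4.275 p [ 0.5398 -0.1381  0.1648] yaw 121.2 F [-1.1 -0.6 -0.9] op 0.02222218618312951 q6 -65.0
[1, 0, -11, np.float64(-5.1), 0]
[0, -1, -11, np.float64(-4.9), 0]
[0, -1, -11, np.float64(-4.9), 0]
[0, -1, -11, np.float64(-4.9), 0]
[0, -1, -11, np.float64(-4.9), 0]
```

Emit:
arm_command(commands=[1,0,-11,-5,0,0,-1,-11,-5,0,0,-1,-11,-5,0])

```text
clock: 4.65
tool_pos: [0.5603, -0.1638, 0.1652]
orientation: [-152.7, 89.3, -16.0]
force: [-0.4, -0.0, -2.9]
opening: 0.022
```

```bash
python3 -c "
from plan import *
swing(-99,5,.164,N=7)
a=snap('side','s5');print(reds(a))"
```

```text
angle -132.7 r 0.128
t 4.65 p [ 0.5603 -0.1638  0.1652] yaw 136.7 F [-0.4 -0.  -2.9] op 0.021980238498756476 q6 -46.0
[1, -1, -11, np.float64(-4.4), 0]
[0, -1, -11, np.float64(-4.8), 0]
[0, -1, -11, np.float64(-4.8), 0]
[0, -1, -11, np.float64(-4.8), 0]
[0, -1, -11, np.float64(-4.8), 0]
[([218.4, 70.5], [191, 44, 55, 55, 1765]), ([243.1, 189.9], [236, 184, 14, 13, 133]), ([356.9, 332.6], [350, 326, 15, 14, 174])]
```

Low forces and the knob is following. Next part of the swing.

Emit:
arm_command(commands=[1,-1,-11,-5,0,0,-1,-11,-5,0,0,-1,-11,-5,0,0,-1,-11,-5,0])

```text
clock: 5.2
tool_pos: [0.5981, -0.1894, 0.1654]
orientation: [167.6, 89.4, -35.2]
force: [0.4, -1.2, -3.1]
opening: 0.0222
```

```bash
python3 -c "
from plan import *
swing(-98,3,.164)"
```

```text
angle -112.3 r 0.1293
t 5.2 p [ 0.5981 -0.1894  0.1654] yaw 157.3 F [ 0.4 -1.2 -3.1] op 0.022188227295961812 q6 -23.0
[1, -2, -11, np.float64(-4.2), 0]
[0, -1, -11, np.float64(-4.8), 0]
[0, -1, -11, np.float64(-4.8), 0]
```

Emit:
arm_command(commands=[1,-1,-11,-5,0,0,-1,-11,-5,0,0,0,-6,-3,0])

```text
clock: 5.58
tool_pos: [0.6262, -0.1983, 0.1654]
orientation: [147.9, 89.3, -41.6]
force: [1.3, 1.8, -3.1]
opening: 0.0222
```

```bash
python3 -c "
from plan import *
swing(-98,2,.164)
a=snap('side','s6');print(reds(a));cv2.imwrite('pics/s6c.png',cv2.resize(a['frame'][220:480,300:560],None,fx=2.2,fy=2.2))"
```

```text
angle -99.3 r 0.1302
t 5.575 p [ 0.6262 -0.1983  0.1654] yaw 170.5 F [ 1.3  1.8 -3.1] op 0.02221034239660871 q6 -9.0
[1, -2, -1, np.float64(0.1), 0]
[0, 0, -1, np.float64(-0.6), 0]
[([218.4, 70.5], [191, 44, 55, 55, 1756]), ([243.1, 190.0], [236, 184, 14, 13, 134])]
```

View pics/s6c.png

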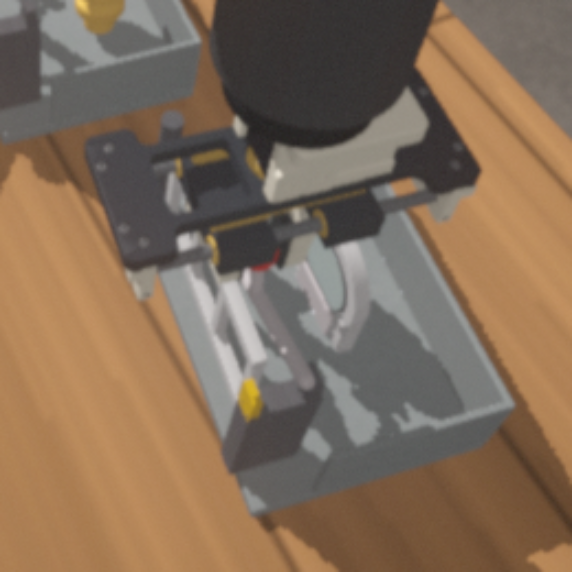

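The gate is nearly shut, with the bar raised above the catch behind the yellow lip (crop (250,398)). I'll press gently until I feel the stop.

Emit:
arm_command(commands=[0,0,-3,-1,0,0,0,-3,0,0])

```text
clock: 5.88
tool_pos: [0.6299, -0.1992, 0.1645]
orientation: [123.5, 89.5, -65.0]
force: [-9.7, -0.1, -0.5]
opening: 0.0224
```

Emit:
arm_command(commands=[8,2,-1,0,0,8,1,-1,0,0,8,1,-1,0,0])

```text
clock: 6.25
tool_pos: [0.629, -0.2037, 0.1394]
orientation: [83.2, 89.6, -105.5]
force: [-5.6, 3.1, -0.1]
opening: 0.0223
```

```bash
python3 -c "
from plan import *
swing(-98,1,.135,.132)"
```

```text
angle -97.8 r 0.1352
t 6.25 p [ 0.629  -0.2037  0.1394] yaw 171.3 F [-5.6  3.1 -0.1] op 0.022322225214453168 q6 -8.0
[4, -3, 1, np.float64(0.3), 0]
```

Emit:
arm_command(commands=[4,0,0,0,0,0,0,0,0,0])

```text
clock: 6.5
tool_pos: [0.6289, -0.2038, 0.1351]
orientation: [82.5, 89.6, -106.2]
force: [-2.6, 0.2, 1.0]
opening: 0.022
```

```bash
python3 -c "
from plan import *
print(get_obs()['tool_pos'],get_obs()['force'])
a=snap('side','s7');cv2.imwrite('pics/s7c.png',cv2.resize(a['frame'][300:480,350:530],None,fx=3,fy=3))"
```

```text
[ 0.62894107 -0.20378852  0.13509603] [-2.63119447  0.24030485  0.98186085]
```

View pics/s7c.png

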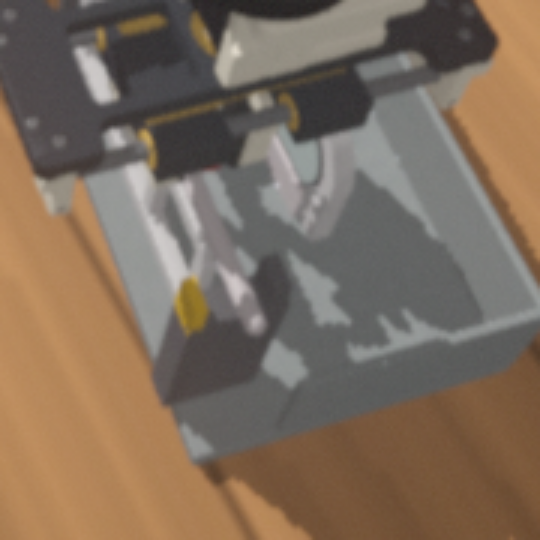

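The bar lies in the catch slot behind the yellow lip (crop (190,305)), and the bar end shows at (250,310). Releasing.

Emit:
arm_command(commands=[0,0,0,0,45,0,0,0,0,45,0,0,0,0,45,0,0,0,0,45])

```text
clock: 7.05
tool_pos: [0.6319, -0.2036, 0.1367]
orientation: [126.3, 89.5, -62.4]
force: [-0.6, -0.6, 0.3]
opening: 0.0396
```

Emit:
arm_command(commands=[-20,0,0,0,45,-30,0,0,0,45,-40,0,0,0,45,-40,0,0,0,45])

```text
clock: 7.55
tool_pos: [0.6301, -0.2021, 0.2662]
orientation: [78.8, 89.6, -109.8]
force: [0.6, 0.8, -1.0]
opening: 0.0393
```

Emit:
arm_command(commands=[0,-50,0,0,45,0,-50,0,0,45,0,-50,0,0,45,0,-40,0,0,45,0,0,0,0,45])

```text
clock: 8.18
tool_pos: [0.6621, -0.0096, 0.2705]
orientation: [147.4, 89.4, -41.3]
force: [-0.9, -0.5, -0.3]
opening: 0.0391
```

```bash
python3 -c "
from plan import *
o=get_obs();print(o['clock'],o['tool_pos'],o['force'])
a=snap('side','s8');t=snap('top','t8');print(reds(a),reds(t))
A=cv2.resize(a['frame'][200:480,300:580],(560,560));cv2.imwrite('pics/s8c.png',A)"
```

```text
8.175 [ 0.6621332  -0.00964104  0.27049026] [-0.89067933 -0.46019496 -0.26236768]
[([218.4, 70.5], [191, 44, 55, 55, 1771]), ([243.1, 190.0], [237, 184, 14, 13, 136]), ([417.2, 347.2], [410, 339, 16, 17, 211])] [([435.6, 207.9], [429, 202, 14, 13, 133])]
```

View pics/s8c.png

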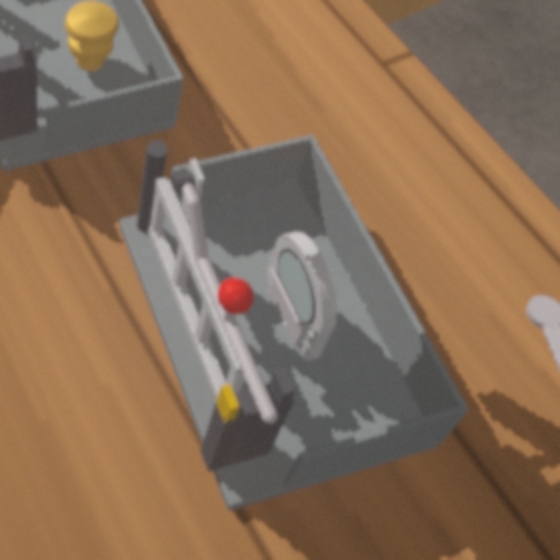

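The gate is shut with the bar in the slot behind the lip, and the vent knob hasn't moved (side (243.1,190.0)). I'll triangulate the cover knob as a last check, then hand in.

```bash
python3 -c "
from plan import *
a=np.load('pics/side1.npy',allow_pickle=True).item(); t=np.load('pics/top1.npy',allow_pickle=True).item()
k,e=tri(t,(435.6,207.9),a,(417.2,347.2));print(k,e)
d=k[:2]-H;print('gate angle',np.radians(-98.86)-np.arctan2(d[1],d[0]),np.hypot(*d))
if k[2]<.157: print(close_job())"
```

```text
[ 0.62751851 -0.20517947  0.15137487] [np.float64(0.0005248710404085776), np.float64(0.0005248710404078732)]
gate angle -0.01026741283711341 0.1368026412109471
the job is handed in; nothing more can be done
None
```

I closed the gate of the bay holding the aluminium cover and handed the job in at about 8 s on the robot's clock. I gripped the red knob, lifted the bar about 29 mm, and swung the gate from about 0.85 rad to its stop. Then I lowered the bar behind the yellow lip, let go and moved the arm clear.

**Last checks before handing in:**
- **Gate:** the measured angle is -0.01 rad, so it is shut within measuring error.
- **Latch bar:** the knob is at z = 151 mm against 149 mm nominal (153 mm when I first measured it), so the bar is down. In the side view the bar lies in the catch slot behind the lip.
- **Forces:** the readings I took reached about 10 N at most, when the gate met its stop.
- **Other bay:** the vent bay's knob is in the same place in the side view as at the start. In the last top view the arm hid it, so that view could not confirm it.

No check failed. The finger opening read 22 mm while gripping the 24 mm knob, a small mismatch, but the grip held throughout.

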